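# Load a cooling fixture, close and lock its lid

### The job

Lay the finished moulded cover, the one with no sprue standing on it, down into the cooling fixture's nest with its round neck pointing to the front, away from the hinge. Then swing the hinged lid over and lower it gently, without letting it drop, until it is fully closed, and lock it by turning the wing knob clockwise to its stop. Do not drop the cover, and leave the cover with the sprue and the hand tools where they lie.

Things in the scene. Friction and masses are not known exactly. Their poses are not given: they have to be found in the camera images.
- fixture: Aluminium cooling fixture fixed to the bench; base plate 200 (x) x 180 (y) x 15 mm. Origin: centre of its underside; x points from its front to its hinge side, y left, z up. The nest is in the middle, the hinged lid at +x. Under the lid's front edge stand a round rest (x -64, y 62 mm) and the lock post (x -62, y -58 mm), 63 mm high.
- nest (a point): Centre of the top of the black nest pad (84 x 30 mm), 25 mm above the bench; axes as the fixture's. A seated cover has its origin and axes here, with 2.5 mm play to 7 pins, 12 mm thick, tops tapered, 20 mm above the pad: x -34 and 34, y -38.5 and 38.5; x -58.5, y -21 and 21 (neck between them); x 58.5, y 0. Long sides are free for fingers between the pins.
- lid (a joint): Lid angle, rad: 0 fully closed (level, its stop), 1.57 upright, 1.92 open stop. Starts open near upright. Hinge friction 0.15 N m: it stays where left above about 1.25, falls shut below about 1. Plate 10 mm thick, 170 mm wide (y), front edge 168 mm from the hinge axis, 0.3 to 0.5 kg. Closed, its top is 74 mm above the bench, its pads 1 mm over the cover.
- lid_hinge (a point): Middle of the hinge axis: 85 mm behind the fixture's centre (its +x), 69 mm above the bench. Its axes turn with the lid: y along the hinge axis (as the fixture's y), x along the plate away from the lid's free edge, z out of the lid's outer face. Closed, they are the fixture's axes.
- lid_handle (a point): Middle of the bar of the lid's steel bridge handle: round bar 10 mm thick, 70 mm long along the hinge axis, 40 mm off the lid's outer face. In the lid's axes at x -147, y 43, z 45 mm from lid_hinge; 114 mm above the bench when closed. Can be pinched from straight above, lid open or closed (fingers opened 30 mm at most clear the lid); it turns between the fingers as the lid comes down.
- lock (a joint): Turn of the wing knob, rad, clockwise seen on the lid's outer face: at 0 (unlocked) the wing lies along the fixture's x, at 1.57 (locked, its stop) along y. Starts between 0 and 0.3 and stays where left (friction 0.06 N m). It must be below 0.6 while the lid comes down, else its T-foot would not enter the lock post.
- lock_grip (a point): Grip point on the axis of the black wing knob captive in the lid: wing 56 mm long, 13 mm thick, 27 mm high, its top 11 mm above this point, both sides free for fingers. In the lid's axes at x -147, y -58, z 29 mm from lid_hinge; 98 mm above the bench when closed. Its x axis runs along the wing, z along the knob's axis.
- cover: Finished cover: loose light grey plastic housing, rounded block 100 (x) x 60 (y) x 34 mm with a round neck 22 mm thick standing 20 mm out of its -x end; flat top. 0.1 to 0.2 kg. Origin: centre of the block's underside; z up. Grasp across its 60 mm width. Starts upright on the bench to the left or right of the fixture.
- cover_neck (a point): End of the cover's neck, 70 mm from the cover's origin along its -x, 17 mm above its underside.
- cover_sprue: The same cover, still with its tapered sprue standing 40 mm up from its top, total height 74 mm; loose, on the other side of the fixture; to be left alone.
- side_cutters: Side cutters lying flat, 150 mm long, yellow handles; loose. Bystander.
- caliper: Caliper lying flat, 190 mm long; loose. Bystander.
- brush: Brush lying flat, 170 mm long; loose. Bystander.
- scraper: Brass scraper with a black handle, 175 mm long, lying flat; loose. Bystander.
Not all that is in view belongs to the job. What is shaped like the cover but blue or turquoise is not meant.

How it is judged:
By the outcome, as a careful person would: the job done as asked, in the order asked, and still so for the second after the job is handed in, with the robot touching nothing.
It also fails if it takes over 72 s, if anything falls off the work surface, if the arm or the gripper's body presses on something with over 40 N, if the wrist force passes 120 N, or if a joint passes its speed limit or range.

### The arm

A 6-joint arm with a two-finger parallel gripper is mounted at the origin on the work surface. World frame = base frame: x ahead of the robot, y to its left, z up, the work surface at z = 0. Lengths are in mm, angles in rad, forces in N, time in s.
With the tool pointing down it reaches from about 400 to 925 mm from the base axis. Payload 12.5 kg.
Tool frame: the origin (TCP) lies midway between the tips of the shut fingers; the grasp point (between the pads) lies 19 mm behind it; z points along the fingers, y is the line along which they close (so a half turn about z gives the same grasp; the last joint's range is limited). The gripper opens to 95 mm and grips with 3 to 60 N. Pads are 20 mm wide; open, the fingers measure 119 mm over their backs; the gripper's body (75 mm by 180 mm) begins 59 mm behind the grasp point.
Start: joints at [1.184, 0.491, 1.559, -0, 1.092, -0.106], TCP at [173.185, 600.544, 214.661] pointing down, gripper open.
Joint ranges: [-3.1, 3.1], [-0.84, 2.19], [0.05, 2.79], [-1.13, 4.28], [0.06, 2.93], [-2.69, 2.69]. Speed limits (rad/s): [2.22, 2.22, 2.79, 3.14, 3.14, 3.14].

### API

Orientations are given as [roll, pitch, yaw] about the fixed x, y, z axes, in that order (R = Rz(yaw) Ry(pitch) Rx(roll)).
In Python, from cell import env gives the robot as it stands.
- The arm moves only by the shell command python3 -m inch 'ROWS'. ROWS is JSON, a list of rows, each a list of 7 numbers: the turn, a rotation vector about the tool's x, y, z in rad, then the shift along the tool's x, y, z in cm, then the closure, from -1 (fully open) to 1 (shut). A call has 1 to 20 rows; each row shifts and turns the commanded pose from where the row before left it, along the tool's axes as they then stand; what a row does not reach is not made up. A row lasts 1/8 s, in which the tool goes at most 62.5 mm and 10.7 degrees, less where a joint would pass 70% of its speed; a pose out of reach is approached as far as the arm can. A call with a gripper value outside its range is refused whole. The fingers move at their own pace and stop on an object; the grip force is fixed at half the most. Time passes only in rows, so rows that do not move let the fingers close. It gives the time, the measured TCP pose, the force, the opening and the grip force at its end, in the units of the state.
- env.state(): the state, without advancing time (a new reading comes with each control period).
- env.read_camera(name): name is "scene" or "top"; returns a dict with "img" (480x640x3 uint8, red, green, blue), "depth" (480x640 float32, mm along the optical axis (not along the pixel's ray), 0 where there is no reading), "fx", "fy", "cx", "cy" (pixels), "D" ([k1, k2, p1, p2, k3] as OpenCV has them; the pictures are not rectified), "position" and "orientation" of the camera in the world. Camera axes: x right, y down, z forward; pixel columns grow to the right and rows downward; lengths in mm; the calibration is good to about 2 mm. A picture is of the moment at which its call begins.
- env.job_done(): hands the job in; it is judged then, once.
Trained networks look in a picture, given as the dict that the camera call returned (one of the last four; its "shot" number tells which), for a name from the list of things; names that differ only in an ending like _2 or _b are one class to them, and where a whole thing is asked for, a point or a joint stands for the part that bears it (a point fixed in the world has none). Each returns a list of dicts, best first, with "score" (0 to 1); they miss things now and then, are a little off and sometimes report something else, mostly with a low value. They report only what shows in the picture. A call takes as long as a camera call. They do not tell look-alikes from the thing itself.
- env.find_in(picture, target): "centre" ([x, y, z] in mm, in the coordinates of the camera as it stood for that picture, good to about 4 mm: the middle of the surface that is visible of it).
- env.trace(picture, target): "mask" (480x640 bool, what is visible of it).
The state is a dict: "t": time; "joints": joint angles; "qvel": joint speeds; "tau": joint torques, N m; "eef_pos": TCP position; "tcp_rot": TCP orientation; "ft_force": force on the tool from outside, world axes, zero at the start; "moment": the same for the moment, N m; "opening": opening from 0.0 (shut) to 1.0 (fully open); "grip_force": force on a finger pad.
Only numpy, scipy, OpenCV 4.12 (cv2) and the standard library are available. Lean on these libraries where they do the work, as an engineer would, in place of code of your own. Each camera call takes 0.05 s, during which the arm holds its last target. There are 200 camera calls.

## Working session

There is one attempt and no reset: what is moved stays moved. The work goes in short steps, Python scripts to look and compute and a shell command to move; the robot and the scene stay as the last step left them, time stands still between calls to the robot, and variables do not carry over. Pictures are saved under pics/ and viewed, at most 10 in all, crops included, and the job is handed in when it is done.

```bash
mkdir -p pics; ls; cat > h.py <<'E'
import numpy as np, cv2
from scipy.spatial.transform import Rotation as R
from cell import env
def cam(p):
    o=np.array(p["orientation"]); 
    M=R.from_euler('xyz',o).as_matrix() if o.size==3 else o
    return M,np.array(p["position"])
def K(p): return np.array([[p["fx"],0,p["cx"]],[0,p["fy"],p["cy"]],[0,0,1.]])
def cloud(p):
    v,u=np.mgrid[0:480,0:640]
    n=cv2.undistortPoints(np.stack([u,v],-1).reshape(-1,1,2).astype(float),K(p),np.array(p["D"],float)).reshape(480,640,2)
    d=p["depth"][...,None]
    M,t=cam(p); return np.concatenate([n*d,d],-1)@M.T+t
def w(p,c): M,t=cam(p); return M@np.array(c)+t
E
python3 - <<'E'
from h import *
for n in("scene","top"):
    p=env.read_camera(n); cv2.imwrite(f"pics/{n}0.png",p["img"][...,::-1])
    print(n,p["position"],p["orientation"],p["fx"])
    for t in("fixture","cover","cover_sprue","lid","lid_handle","lock_grip","cover_neck"):
        for r in env.find_in(p,t)[:3]: print(t,round(r["score"],2),w(p,r["centre"]).round())
print(env.state())
E
```

```text
pics
scene [977.83611822 907.53821972 876.1434195 ] [-2.20956571 -0.02277802  2.64275143] 600.37186585703
fixture 0.74 [548.  56.  18.]
cover 0.83 [291. 226.  36.]
cover 0.8 [431. 447.  32.]
cover 0.76 [455. 298.  35.]
cover_sprue 0.72 [ 450. -299.   31.]
lid 0.74 [628.  29. 216.]
lid_handle 0.89 [626.  27. 215.]
lock_grip 0.86 [623. -38. 221.]
cover_neck 0.79 [429. 448.  34.]
cover_neck 0.56 [459. 293.  33.]
cover_neck 0.55 [289. 230.  31.]
top [ 432.13843684   19.23783628 1043.52732364] [-3.10617316 -0.01177801 -1.59878059] 446.27184467515553
fixture 0.91 [552.  34.  18.]
fixture 0.51 [681. 152.  14.]
cover 0.86 [286. 207.  31.]
cover 0.74 [446. 279.  38.]
cover 0.67 [421. 433.  33.]
cover_sprue 0.57 [ 457. -307.   33.]
cover_sprue 0.26 [549.  32.  13.]
lid 0.97 [611.  13. 214.]
lid_handle 0.98 [613.  18. 213.]
lock_grip 0.71 [618. -44. 226.]
cover_neck 0.88 [444. 280.  35.]
cover_neck 0.69 [286. 213.  36.]
cover_neck 0.59 [419. 435.  38.]
{'t': 0.8, 'joints': array([ 1.18442705e+00,  4.90923429e-01,  1.55892010e+00, -4.00782131e-05,
        1.09172546e+00, -1.05624598e-01]), 'qvel': array([-9.37977332e-04, -1.18533530e-04,  8.94328128e-04,  2.04144517e-03,
        9.42533957e-05, -1.43518481e-03]), 'tau': array([ 2.85143768e-03, -6.12428570e+01, -2.58431894e+01,  6.94892881e-02,
        4.44329332e-02,  1.00171928e-05]), 'eef_pos': array([173.17179871, 600.53016374, 214.63944736]), 'tcp_rot': array([3.14157287e+00, 3.78635061e-05, 2.86086645e+00]), 'ft_force': array([ 0.18758953, -0.07850651,  0.0133711 ]), 'moment': array([ 0.04761645, -0.05266336,  0.00433931]), 'grip_force': 0.0, 'opening': 1.0016528728258407}
```

View pics/scene0.png

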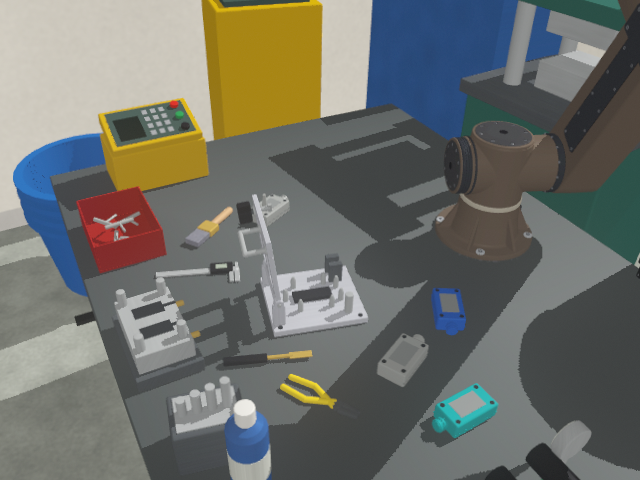

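View pics/top0.png

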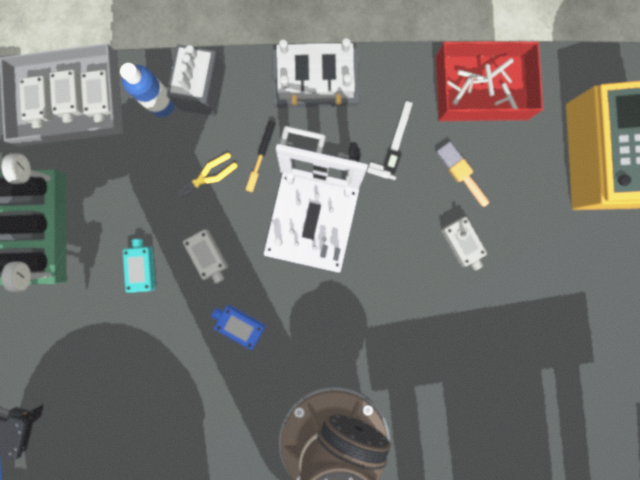

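Scene view: fixture at (313,298) with its lid upright. The top view gives these candidates:
- Grey cover without a sprue: (206,257).
- Cover with the sprue: (463,240).
- Blue: (238,326); turquoise: (138,268).
- White ones in the bin: (32–95, 95).

The grey one at (206,257) fits: it is light grey, has no sprue, and lies beside the fixture opposite the one with the sprue. Next I'll measure it and confirm with an enlarged crop.

```bash
cat > meas.py <<'E'
from h import *
def rect(P):
    (c,s,a)=cv2.minAreaRect(P[:,:2].astype(np.float32)); return np.round(c,1),np.round(s,1),round(a,2)
E
python3 - <<'E'
from meas import *
for n in("top","scene"):
    p=env.read_camera(n); C=cloud(p)
    if n=="top":
        cv2.imwrite("pics/crop.png",np.hstack([cv2.resize(p["img"][215:300,165:250,::-1],(400,400),interpolation=cv2.INTER_CUBIC),cv2.resize(p["img"][200:285,420:505,::-1],(400,400),interpolation=cv2.INTER_CUBIC)]))
    print(n,"bench z",np.median(C[...,2][(abs(C[...,0]-350)<40)&(abs(C[...,1]-0)<60)&(p["depth"]>0)]))
    d=(np.hypot(C[...,0]-450,C[...,1]-288)<90)&(C[...,2]>8)
    P=C[d&(C[...,2]>29)&(C[...,2]<40)]; print("cover top",len(P),rect(P),np.median(P[:,2]),P.mean(0).round(1))
    b=env.find_in(p,"cover_neck")
    # body vs all centroid
    Q=C[d&(C[...,2]<32)&(C[...,2]>15)]; print("low pts mean",Q.mean(0).round(1))
    f=env.trace(p,"fixture")[0]["mask"]; 
    g=f&(abs(C[...,2]-15)<5); print("plate",g.sum(),rect(C[g]))
    h=f&(C[...,2]>21)&(C[...,2]<29)&(p["img"].max(2)<70); print("pad",h.sum(),rect(C[h]) if h.sum()>10 else 0)
    for t in("lid","lid_handle","lock_grip"):
        m=env.trace(p,t)[0]["mask"]&(p["depth"]>0); P=C[m]; print(t,m.sum(),np.median(P,0).round(1),np.percentile(P,[3,97],axis=0).round(1).tolist())
    np.savez(f"{n}.npz",C=C,img=p["img"],f=f,lid=env.trace(p,"lid")[0]["mask"],d=d)
E
```

```text
top bench z 0.08395550873774482
cover top 1178 (array([439.8, 280.6]), array([117.8,  61.4]), 27.72) 34.43934302426163 [447.3 283.3  34.4]
low pts mean [431.2 267.   27.4]
plate 5057 (array([515.2,  39.7]), array([178.2, 195.9]), 75.54)
pad 4 0
lid 2791 [615.   17.4 213. ] [[583.0, -60.1, 0.6], [681.5, 93.7, 238.4]]
lid_handle 2678 [612.6  16.2 213.9] [[582.1, -60.1, 73.9], [672.3, 89.8, 238.5]]
lock_grip 259 [620.3 -43.5 226.3] [[575.0, -58.6, 196.8], [639.9, -33.5, 241.6]]
scene bench z 1.5400707869579833
cover top 1224 (array([440.4, 282.7]), array([120.5,  59.8]), 27.91) 34.81942056413334 [449.1 288.8  34.6]
low pts mean [455.8 301.   25. ]
plate 3436 (array([486.4, -73.8]), array([424.4, 201.2]), 75.28)
pad 1 0
lid 1496 [627.9  27.6 215.1] [[585.5, -49.4, 74.6], [673.6, 99.6, 238.4]]
lid_handle 1541 [626.5  23.2 215.1] [[574.6, -61.8, 37.2], [671.8, 99.5, 238.3]]
lock_grip 353 [623.4 -39.6 218.6] [[512.9, -285.1, 47.2], [640.1, -31.3, 239.2]]
```

View pics/crop.png

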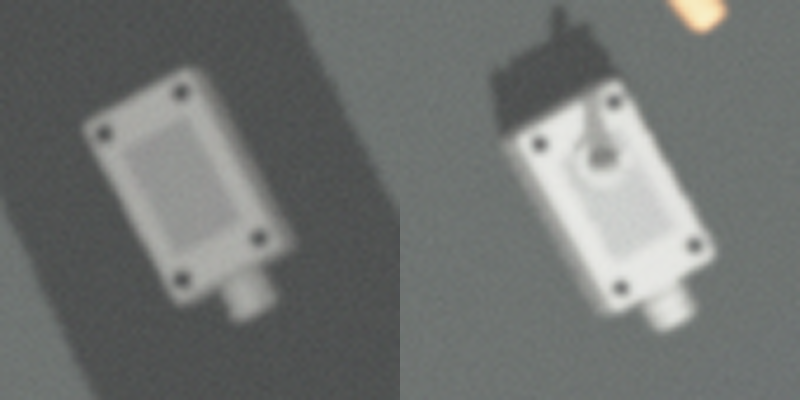

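The crop confirms it: the left cover has no sprue and its neck points to the lower right; the right one carries the sprue. Next come model fits for the exact poses.

```bash
cat > fit.py <<'E'
from h import *
from scipy.optimize import minimize
def fmodel(q):
    x,y=q[:,0],q[:,1]; z=np.zeros(len(q))
    z[(abs(x)<100)&(abs(y)<90)]=15; z[(abs(x)<42)&(abs(y)<15)]=25
    for a,b in[(-34,-38.5),(-34,38.5),(34,-38.5),(34,38.5),(-58.5,-21),(-58.5,21),(58.5,0)]: z[np.hypot(x-a,y-b)<6]=45
    for a,b in[(-64,62),(-62,-58)]: z[np.hypot(x-a,y-b)<9]=63
    return z
def cmodel(q):
    x,y=q[:,0],q[:,1]; z=np.zeros(len(q))
    n=(x<-50)&(x>-70)&(abs(y)<11); z[n]=17+np.sqrt(121-y[n]**2)
    z[(abs(x)<50)&(abs(y)<30)]=34; return z
def fit(P,model,x0,cap):
    def cost(v):
        c,s=np.cos(v[2]),np.sin(v[2]); d=P[:,:2]-v[:2]
        return np.minimum(abs(P[:,2]-model(d@np.array([[c,-s],[s,c]]))),cap).mean()
    best=min((minimize(cost,np.array(x0)+o,method="Nelder-Mead",options=dict(initial_simplex=np.array(x0)+o+np.array([[0,0,0],[6,0,0],[0,6,0],[0,0,.05]]))) for o in np.random.default_rng(0).normal(0,1,(12,3))*[5,5,.03]),key=lambda r:r.fun)
    return best.x.round(3),round(best.fun,2)
E
python3 - <<'E'
from fit import *
D={}
for n in("top","scene"):
    z=np.load(n+".npz"); C=z["C"].reshape(-1,3)
    # fixture in front of the lid
    q=(C[:,:2]-[528,36])@np.array([[np.cos(.253),np.sin(.253)],[-np.sin(.253),np.cos(.253)]]).T if 0 else None
    u=np.array([np.cos(-.253),np.sin(-.253)]); v=np.array([-u[1],u[0]]); d=C[:,:2]-[528,36]
    a=d@u; b=d@v
    s=(a>-140)&(a<65)&(abs(b)<120)&(C[:,2]<75)&(C[:,2]>-5)
    print(n,"fixture",fit(C[s],fmodel,[528,36,-.253],12))
    s2=(np.hypot(C[:,0]-445,C[:,1]-284)<95)&(C[:,2]<45)&(C[:,2]>-8)
    print(n,"cover",fit(C[s2],cmodel,[447,284,.486],12))
    L=C[(a>60)&(a<140)&(abs(b)<90)&(C[:,2]>90)&(C[:,2]<260)]
    np.save(n+"_L.npy",L)
    a=(L[:,:2]-[528,36])@u; b=(L[:,:2]-[528,36])@v
    for zz in range(100,260,15):
        k=abs(L[:,2]-zz)<7.5
        if k.any(): print(zz,k.sum(),np.percentile(a[k],[2,25,50,75,98]).round(),np.percentile(b[k],[2,98]).round())
E
```

```text
top fixture (array([ 5.17374e+02,  3.99940e+01, -2.54000e-01]), np.float64(1.94))
top cover (array([447.786, 285.063,   0.468]), np.float64(1.88))
100 318 [71. 72. 74. 78. 82.] [-76.  77.]
115 64 [71. 73. 74. 75. 81.] [-82.  82.]
130 84 [72. 73. 75. 76. 83.] [-82.  82.]
145 103 [73. 76. 77. 78. 82.] [-81.  81.]
160 69 [78. 78. 79. 80. 85.] [-82.  83.]
175 82 [77. 78. 80. 81. 84.] [-81.  81.]
190 121 [ 78.  80.  82.  83. 116.] [-81.  82.]
205 218 [ 82.  84.  84.  85. 135.] [-81.  82.]
220 697 [ 66.  86. 106. 131. 139.] [-74.  81.]
235 732 [ 86.  88.  92.  96. 127.] [-80.  80.]
250 3 [113. 113. 114. 115. 117.] [-53. -48.]
scene fixture (array([ 5.16331e+02,  3.95930e+01, -2.57000e-01]), np.float64(3.72))
scene cover (array([446.489, 284.656,   0.466]), np.float64(2.46))
100 63 [72. 77. 80. 81. 81.] [-58.  87.]
115 52 [73. 77. 81. 82. 83.] [-71.  87.]
130 58 [75. 79. 82. 84. 85.] [-79.  88.]
145 59 [76. 81. 84. 85. 87.] [-65.  88.]
160 43 [78. 81. 84. 87. 88.] [-61.  89.]
175 47 [79. 82. 85. 89. 90.] [-68.  87.]
190 100 [ 81.  88.  96. 114. 125.] [-62.  87.]
205 156 [ 66.  92. 109. 122. 138.] [-56.  86.]
220 538 [ 65.  96. 110. 128. 137.] [-58.  87.]
235 401 [ 86.  90.  93.  96. 129.] [-76.  86.]
```

```bash
python3 -m inch '[[0,0,-0.15,0,0,0,-1],[0,0,-0.15,0,0,0,-1],[0,0,-0.15,0,0,0,-1],[0,0,-0.15,0,0,0,-1],[0,0,-0.148,0,0,0,-1],[0,0,0,-1.03,-4.05,1.2,-1],[0,0,0,-1.03,-4.05,1.2,-1],[0,0,0,-1.03,-4.05,1.2,-1],[0,0,0,-1.03,-4.05,1.2,-1],[0,0,0,-1.03,-4.05,1.2,-1],[0,0,0,-1.03,-4.05,1.2,-1],[0,0,0,-1.03,-4.05,1.2,-1],[0,0,0,-1.03,-4.05,1.2,-1],[0,0,0,-1.03,-4.05,1.2,-1],[0,0,0,-1.03,-4.05,1.2,-1],[0,0,0,0,0,0,-1]]'
cat > go.py <<'E'
import sys; from h import *
# go.py x y z yaw : remaining move in tool axes (cm) and turn
x,y,z,yaw=map(float,sys.argv[1:5]); s=env.state()
M=R.from_euler('xyz',s["tcp_rot"]).as_matrix(); T=R.from_euler('xyz',[np.pi,0,yaw]).as_matrix()
d=np.array([x,y,z])-s["eef_pos"]
print("turn",R.from_matrix(M.T@T).as_rotvec().round(3),"shift before turn",(M.T@d/10).round(2),"after turn",(T.T@d/10).round(2),"F",np.round(s["ft_force"],1),"op",round(s["opening"],3),"t",s["t"])
E
python3 go.py 447.1 284.9 6 3.609
```

```text
t: 3.5
eef_pos: [448.8, 283.6, 93.9]
tcp_rot: [-3.142, -0.001, -2.678]
ft_force: [-0.2, 0.1, -0.3]
opening: 1.003
grip_force: 0.0
turn [-0.    -0.001 -0.004] shift before turn [0.09 0.2  8.79] after turn [0.09 0.2  8.79] F [-0.2  0.1 -0.3] op 1.003 t 3.5
```

```bash
python3 -m inch '[[0,0,0,0.09,0.2,2.5,-1],[0,0,0,0,0,3,-1],[0,0,0,0,0,2.3,-1],[0,0,0,0,0,1,-1],[0,0,0,0,0,0,-1],[0,0,0,0,0,0,0.9],[0,0,0,0,0,0,0.9],[0,0,0,0,0,0,0.9],[0,0,0,0,0,0,0.9],[0,0,0,0,0,0,0.9],[0,0,0,0,0,0,0.9]]'
```

```text
t: 4.88
eef_pos: [446.0, 286.7, 6.9]
tcp_rot: [3.142, 0.0, -2.674]
ft_force: [1.0, -1.7, 6.0]
opening: 0.628
grip_force: 30.0
```

```bash
python3 -m inch '[[0,0,0,0,0,-0.8,0.9],[0,0,0,0,0,-1.6,0.9],[0,0,0,0,0,-2.5,0.9],[0,0,0,0,0,-2.5,0.9],[0,0,0,0,0,-2.5,0.9],[0,0,0,0,0,-1.6,0.9],[0,0,0,0,0,0,0.9],[0,0,0,0,0,0,0.9]]'
python3 - <<'E'
from fit import *
p=env.read_camera("scene"); C=cloud(p).reshape(-1,3); s=env.state(); e=s["eef_pos"]; print(e.round(1),s["opening"],s["ft_force"].round(1))
cv2.imwrite("pics/lift.png",p["img"][...,::-1])
m=env.trace(p,"cover")
for r in m[:3]:
    P=C[r["mask"].ravel()]; print(round(r["score"],2),np.median(P,0).round(),np.percentile(P[:,2],[5,50,95]).round(1))
E
python3 go.py 517 39.8 118 2.887
```

```text
t: 5.88
eef_pos: [445.6, 286.6, 121.5]
tcp_rot: [3.142, -0.0, -2.674]
ft_force: [-0.3, -0.2, -1.5]
opening: 0.631
grip_force: 30.0
[445.5 286.6 121.2] 0.6290135414481471 [ 0.7  0.3 -0.8]
0.87 [308. 247.  31.] [ 6.8 30.6 38.4]
0.81 [467. 300. 149.] [123.7 149.2 152.3]
0.67 [429. 448.  34.] [10.3 33.7 37.3]
turn [-0.    -0.001  0.722] shift before turn [  4.73 -25.25   0.31] after turn [-13.13 -22.08   0.3 ] F [ 0.4  0.4 -1.7] op 0.629 t 5.975
```

View pics/lift.png

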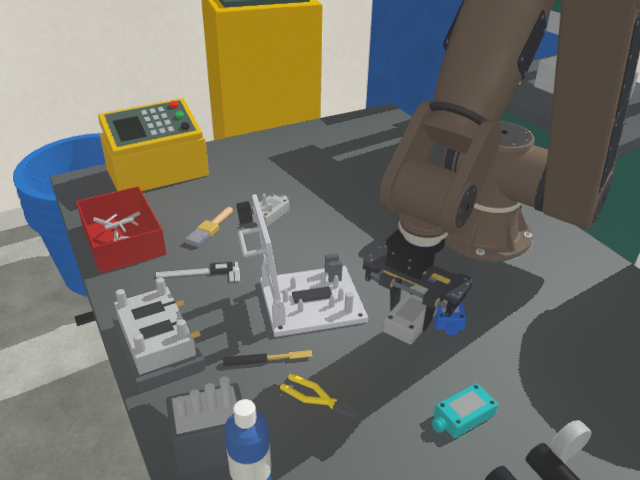

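Held firmly (scene view, cover in the gripper at (405,318); nest pad at (312,294)). Turning and carrying it above the nest.

```bash
python3 -m inch '[[0,0,0.12,0,0,0,0.9],[0,0,0.16,0,0,0,0.9],[0,0,0.16,0,0,0,0.9],[0,0,0.16,0,0,0,0.9],[0,0,0.122,0,0,0,0.9],[0,0,0,-1,-1.6,0,0.9],[0,0,0,-1.6,-2.7,0,0.9],[0,0,0,-1.8,-3,0,0.9],[0,0,0,-1.8,-3,0,0.9],[0,0,0,-1.8,-3,0,0.9],[0,0,0,-1.8,-3,0,0.9],[0,0,0,-1.6,-2.7,0,0.9],[0,0,0,-1.1,-1.9,0,0.9],[0,0,0,-0.6,-1.1,0,0.9],[0,0,0,0,0,0,0.9],[0,0,0,0,0,0,0.9]]'
python3 go.py 517 39.8 32 2.887
python3 - <<'E'
from fit import *
p=env.read_camera("scene"); C=cloud(p).reshape(-1,3); e=env.state()["eef_pos"]
cv2.imwrite("pics/over.png",cv2.resize(p["img"][200:360,220:430,::-1],None,fx=3,fy=3,interpolation=cv2.INTER_CUBIC))
d=C[:,:2]-e[:2]; s=(np.hypot(*d.T)<95)&(C[:,2]>e[2]-12)&(C[:,2]<e[2]+28)
P=C[s]; u=np.array([np.cos(-.255),np.sin(-.255)]);v=np.array([-u[1],u[0]])
a=(P[:,:2]-[517,39.8])@u;b=(P[:,:2]-[517,39.8])@v
for n,f in(("a",a),("b",b)): print(n,np.percentile(f,[1,5,50,95,99]).round(1))
t=P[abs(P[:,2]-(e[2]+27))<2]; print(len(t))
E
```

```text
t: 7.98
eef_pos: [516.9, 41.2, 121.5]
tcp_rot: [3.141, -0.0, 2.888]
ft_force: [-0.5, 0.0, -1.5]
opening: 0.629
grip_force: 30.0
turn [ 0.    -0.     0.001] shift before turn [-0.05 -0.14  8.95] after turn [-0.05 -0.14  8.95] F [-0.5  0.  -1.5] op 0.629 t 7.975
a [-69.  -62.8   9.2  48.4  49.1]
b [-21.8  -9.8  30.6  38.7  41. ]
172
```

View pics/over.png

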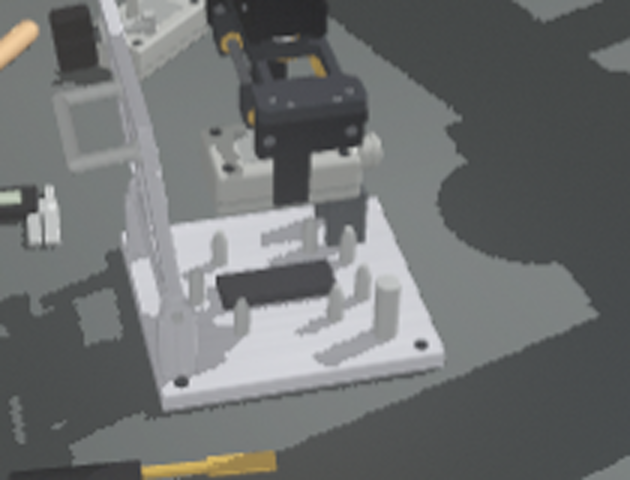

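The crop shows the cover above the nest: hinge and lid on the left, neck pointing right at (370,150), so towards the front. Lowering now, first to just above the pins.

```bash
python3 -m inch '[[0,0,0,-0.05,-0.14,1.2,0.9],[0,0,0,0,0,1.8,0.9],[0,0,0,0,0,1.8,0.9],[0,0,0,0,0,1.2,0.9],[0,0,0,0,0,0,0.9],[0,0,0,0,0,0.5,0.9],[0,0,0,0,0,0.5,0.9],[0,0,0,0,0,0,0.9]]';python3 go.py 517 39.8 32 2.887
```

```text
t: 9.02
eef_pos: [517.2, 39.3, 51.5]
tcp_rot: [3.142, -0.0, 2.887]
ft_force: [0.0, -0.1, -1.2]
opening: 0.631
grip_force: 30.0
turn [ 0. -0. -0.] shift before turn [0.03 0.04 1.95] after turn [0.04 0.04 1.95] F [ 0.  -0.1 -1.2] op 0.631 t 9.025
```

```bash
python3 -m inch '[[0,0,0,0,0.03,0.4,0.9],[0,0,0,0,0,0.4,0.9],[0,0,0,0,0,0.3,0.9],[0,0,0,0,0,0.3,0.9],[0,0,0,0,0,0.2,0.9],[0,0,0,0,0,0.1,0.9],[0,0,0,0,0,0,0.9]]';python3 go.py 517 39.8 32 2.887
```

```text
t: 9.9
eef_pos: [517.4, 39.6, 34.6]
tcp_rot: [3.141, -0.0, 2.887]
ft_force: [0.7, -0.7, -1.8]
opening: 0.632
grip_force: 30.0
turn [ 0. -0. -0.] shift before turn [0.04 0.01 0.26] after turn [0.04 0.01 0.26] F [ 0.7 -0.7 -1.8] op 0.632 t 9.9
```

```bash
python3 -m inch '[[0,0,0,0,0,0.1,0.9],[0,0,0,0,0,0.1,0.9],[0,0,0,0,0,0.1,0.9],[0,0,0,0,0,0,0.9]]';python3 go.py 517 39.8 32 2.887
```

```text
t: 10.4
eef_pos: [517.4, 39.6, 31.9]
tcp_rot: [3.141, 0.0, 2.887]
ft_force: [-1.3, 0.8, 3.7]
opening: 0.627
grip_force: 30.0
turn [ 0.  0. -0.] shift before turn [ 0.04  0.01 -0.01] after turn [ 0.04  0.01 -0.01] F [-1.3  0.8  3.7] op 0.627 t 10.4
```

```bash
python3 -m inch '[[0,0,0,0,0,0,-0.5],[0,0,0,0,0,0,-0.5],[0,0,0,0,0,0,-0.5],[0,0,0,0,0,-1,-0.5],[0,0,0,0,0,-2,-0.5],[0,0,0,0,0,-3,-0.5],[0,0,0,0,0,-4,0],[0,0,0,0,0,-4,0.37],[0,0,0,0,0,-4,0.37],[0,0,0,0,0,-4,0.37],[0,0,0,0,0,-2,0.37],[0,0,0,0,0,0,0.37]]'
python3 - <<'E'
from fit import *
O=np.array([517.2,39.8]);u=np.array([np.cos(-.255),np.sin(-.255)]);v=np.array([-u[1],u[0]])
for n in("top","scene"):
    L=np.load(n+"_L.npy"); a=(L[:,:2]-O)@u;b=(L[:,:2]-O)@v;z=L[:,2]
    r=np.c_[a-85,z-69]
    # candidate theta: bar at y 8..78: cylinder centre
    best=[]
    k=(b>12)&(b<74)
    rk=r[k]
    for th in np.arange(1.4,1.92,.01):
        c=np.array([-147*np.cos(th)+45*np.sin(th),147*np.sin(th)+45*np.cos(th)])
        dist=np.hypot(*(rk-c).T); 
        # outer/inner plate faces within lid
        lx=-r[:,0]*np.cos(th)+r[:,1]*np.sin(th); lz=r[:,0]*np.sin(th)+r[:,1]*np.cos(th)
        kk=(lx>30)&(lx<166); best.append((th,np.exp(-((dist-5)/2.)**2).sum(),np.exp(-((abs(lz[kk])-5)/2)**2).sum()))
    B=np.array(best); print(n,"bar",B[B[:,1].argmax()].round(2),"plate",B[B[:,2].argmax()].round(2))
p=env.read_camera("top");C=cloud(p).reshape(-1,3);q=C[:,:2]-O;a=q@u;b=q@v
s=(abs(a)<45)&(abs(b)<27);print("cover top z",np.percentile(C[s,2],[10,50,90]).round(1),s.sum())
p=env.read_camera("scene");C=cloud(p).reshape(-1,3);q=C[:,:2]-O;a=q@u;b=q@v
s=(abs(a)<45)&(abs(b)<27)&(C[:,2]<80);print("cover top z",np.percentile(C[s,2],[10,50,90]).round(1),s.sum())
cv2.imwrite("pics/seated.png",cv2.resize(p["img"][200:360,220:430,::-1],None,fx=3,fy=3,interpolation=cv2.INTER_CUBIC))
E
```

```text
t: 11.9
eef_pos: [517.6, 39.6, 273.3]
tcp_rot: [3.141, 0.003, 2.887]
ft_force: [-0.3, -0.6, 0.1]
opening: 0.316
grip_force: 0.0
top bar [  1.68 123.19 943.15] plate [  1.68 123.19 943.15]
scene bar [  1.67  80.41 274.97] plate [  1.67  80.41 274.97]
cover top z [560.9 583.4 588.9] 4358
cover top z [17.6 60.4 62.7] 804
```

View pics/seated.png

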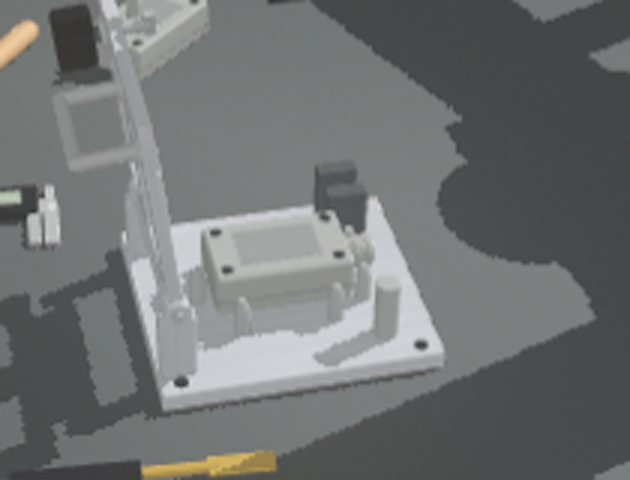

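Seated cleanly: in the crop the cover lies flat between the pins, top at about 60 mm, neck at (362,250) to the front. Now turning the tool and going above the lid handle.

```bash
python3 -m inch '[[0,0,0.17,0,0,0,0.37],[0,0,0.18,0,0,0,0.37],[0,0,0.18,0,0,0,0.37],[0,0,0.18,0,0,0,0.37],[0,0,0.18,0,0,0,0.37],[0,0,0.18,0,0,0,0.37],[0,0,0.18,0,0,0,0.37],[0,0,0.18,0,0,0,0.37],[0,0,0.14,0,0,0,0.37],[0,0,0,0,0,0,0.37]]';python3 go.py 668.4 44.8 191.5 1.316
```

```text
t: 13.25
eef_pos: [517.0, 39.6, 270.5]
tcp_rot: [-3.14, 0.0, 1.318]
ft_force: [-0.3, 0.3, 0.1]
opening: 0.317
grip_force: 0.0
turn [-0.002  0.     0.002] shift before turn [ 4.29 14.54  7.87] after turn [ 4.32 14.52  7.9 ] F [-0.3  0.3  0.1] op 0.317 t 13.25
```

```bash
python3 -m inch '[[-0.002,0,0.002,0.5,1.5,0,0.37],[0,0,0,0.9,3,0,0.37],[0,0,0,0.9,3,0,0.37],[0,0,0,0.9,3,0,0.37],[0,0,0,0.7,2.5,0,0.37],[0,0,0,0.4,1.5,0,0.37],[0,0,0,0,0,0,0.37],[0,0,0,0,0,0,0.37]]';python3 go.py 668.4 44.8 191.5 1.316
python3 - <<'E'
from h import *
p=env.read_camera("scene"); cv2.imwrite("pics/handle.png",cv2.resize(p["img"][140:340,180:430,::-1],None,fx=3,fy=3,interpolation=cv2.INTER_CUBIC))
E
```

```text
t: 14.25
eef_pos: [668.3, 44.6, 271.5]
tcp_rot: [3.14, 0.0, 1.316]
ft_force: [-0.7, -1.1, -0.5]
opening: 0.313
grip_force: 0.0
turn [ 0.001  0.    -0.   ] shift before turn [ 0.02 -0.01  8.  ] after turn [0.02 0.   8.  ] F [-0.7 -1.1 -0.5] op 0.313 t 14.25
```

View pics/handle.png

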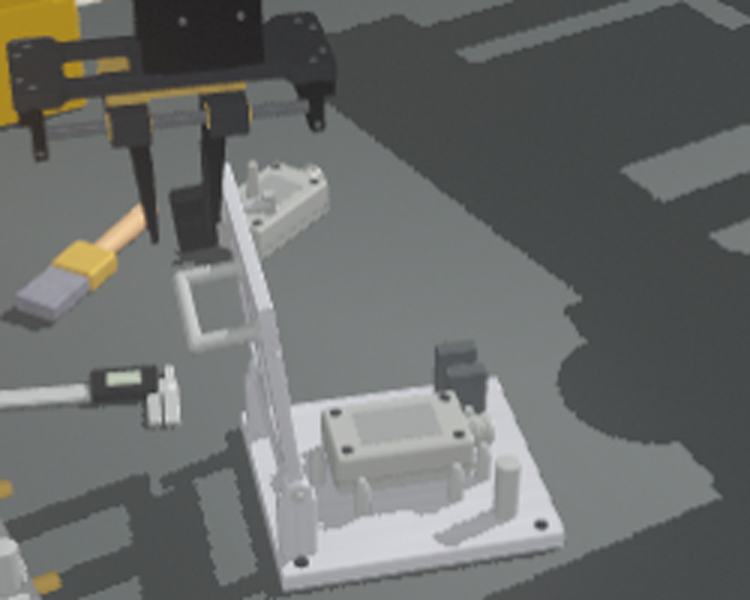

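The fingers (tips at (153,240) and (210,250)) straddle the handle bar (190,305) with clearance to the lid edge. Lowering and pinching.

```bash
python3 -m inch '[[0,0,0,0,0,1.5,0.37],[0,0,0,0,0,2,0.37],[0,0,0,0,0,1.5,0.37],[0,0,0,0,0,1.5,0.37],[0,0,0,0,0,1,0.37],[0,0,0,0,0,0.5,0.37],[0,0,0,0,0,0,0.37],[0,0,0,0,0,0,0.9],[0,0,0,0,0,0,0.9],[0,0,0,0,0,0,0.9],[0,0,0,0,0,0,0.9]]';python3 go.py 668.4 44.8 191.5 1.316
```

```text
t: 15.68
eef_pos: [668.9, 44.5, 192.3]
tcp_rot: [3.139, -0.0, 1.315]
ft_force: [-0.4, 0.0, 2.3]
opening: 0.099
grip_force: 30.0
turn [ 0.003 -0.    -0.001] shift before turn [ 0.02 -0.05  0.08] after turn [ 0.02 -0.05  0.08] F [-0.4  0.   2.3] op 0.099 t 15.675
```

```bash
python3 - <<'E'
import numpy as np
th=np.r_[1.675,1.66,1.63,np.arange(1.585,0.28,-.045),np.arange(.235,.12,-.03),np.arange(.115,0,-.02),0]
P=np.c_[-147*np.cos(th)+45*np.sin(th),147*np.sin(th)+45*np.cos(th)]/10
r=np.round(P-P[0],2); d=np.diff(r,axis=0)
print(len(d))
for i,(a,b) in enumerate(d): print(f"[0,0,0,0,{a:.2f},{-b:.2f},0.9]",end=",\n" if i%20==19 else ",")
print(th[[20,40]])
E
```

```text
42
[0,0,0,0,-0.21,-0.09,0.9],[0,0,0,0,-0.43,-0.17,0.9],[0,0,0,0,-0.66,-0.22,0.9],[0,0,0,0,-0.66,-0.20,0.9],[0,0,0,0,-0.67,-0.17,0.9],[0,0,0,0,-0.68,-0.13,0.9],[0,0,0,0,-0.68,-0.11,0.9],[0,0,0,0,-0.69,-0.07,0.9],[0,0,0,0,-0.69,-0.05,0.9],[0,0,0,0,-0.69,-0.01,0.9],[0,0,0,0,-0.69,0.02,0.9],[0,0,0,0,-0.69,0.05,0.9],[0,0,0,0,-0.69,0.08,0.9],[0,0,0,0,-0.68,0.11,0.9],[0,0,0,0,-0.68,0.14,0.9],[0,0,0,0,-0.67,0.17,0.9],[0,0,0,0,-0.66,0.20,0.9],[0,0,0,0,-0.65,0.23,0.9],[0,0,0,0,-0.64,0.27,0.9],[0,0,0,0,-0.63,0.28,0.9],
[0,0,0,0,-0.62,0.32,0.9],[0,0,0,0,-0.60,0.35,0.9],[0,0,0,0,-0.58,0.37,0.9],[0,0,0,0,-0.57,0.39,0.9],[0,0,0,0,-0.55,0.43,0.9],[0,0,0,0,-0.52,0.44,0.9],[0,0,0,0,-0.51,0.47,0.9],[0,0,0,0,-0.49,0.49,0.9],[0,0,0,0,-0.46,0.52,0.9],[0,0,0,0,-0.44,0.53,0.9],[0,0,0,0,-0.42,0.55,0.9],[0,0,0,0,-0.75,1.16,0.9],[0,0,0,0,-0.23,0.40,0.9],[0,0,0,0,-0.22,0.41,0.9],[0,0,0,0,-0.20,0.42,0.9],[0,0,0,0,-0.19,0.42,0.9],[0,0,0,0,-0.12,0.28,0.9],[0,0,0,0,-0.12,0.28,0.9],[0,0,0,0,-0.11,0.29,0.9],[0,0,0,0,-0.10,0.29,0.9],
[0,0,0,0,-0.10,0.29,0.9],[0,0,0,0,-0.06,0.22,0.9],[0.82  0.035]
```

```bash
python3 -m inch '[[0,0,0,0,-0.21,-0.09,0.9],[0,0,0,0,-0.43,-0.17,0.9],[0,0,0,0,-0.66,-0.22,0.9],[0,0,0,0,-0.66,-0.20,0.9],[0,0,0,0,-0.67,-0.17,0.9],[0,0,0,0,-0.68,-0.13,0.9],[0,0,0,0,-0.68,-0.11,0.9],[0,0,0,0,-0.69,-0.07,0.9],[0,0,0,0,-0.69,-0.05,0.9],[0,0,0,0,-0.69,-0.01,0.9],[0,0,0,0,0,0,0.9]]'; cat > lid.py <<'E'
from h import *
s=env.state();e=s["eef_pos"];u=np.array([np.cos(-.255),np.sin(-.255)]);v=np.array([-u[1],u[0]])
q=e[:2]-[517.2,39.8]; x=q@u-85; z=e[2]+19-69
print("th",round(np.arctan2(z,-x)-np.arctan2(45,147),3),"r",np.hypot(x,z).round(1),"(153.7) y",(q@v).round(1),"F",np.r_[s["ft_force"][:2]@u,s["ft_force"][:2]@v,s["ft_force"][2]].round(1),s["moment"].round(2))
E
python3 lid.py
```

```text
t: 17.05
eef_pos: [609.1, 60.0, 203.8]
tcp_rot: [3.141, 0.0, 1.315]
ft_force: [-1.1, -1.7, 2.8]
opening: 0.093
grip_force: 30.0
th 1.266 r 153.8 (153.7) y 42.8 F [-0.7 -1.9  2.8] [-0.27  0.11  0.01]
```

Tracking the arc with low force; continuing.

```bash
python3 -m inch '[[0,0,0,0,-0.69,0.02,0.9],[0,0,0,0,-0.69,0.05,0.9],[0,0,0,0,-0.69,0.08,0.9],[0,0,0,0,-0.68,0.11,0.9],[0,0,0,0,-0.68,0.14,0.9],[0,0,0,0,-0.67,0.17,0.9],[0,0,0,0,-0.66,0.20,0.9],[0,0,0,0,-0.65,0.23,0.9],[0,0,0,0,-0.64,0.27,0.9],[0,0,0,0,-0.63,0.28,0.9],[0,0,0,0,-0.62,0.32,0.9],[0,0,0,0,-0.60,0.35,0.9],[0,0,0,0,-0.58,0.37,0.9],[0,0,0,0,-0.57,0.39,0.9],[0,0,0,0,-0.55,0.43,0.9],[0,0,0,0,-0.52,0.44,0.9],[0,0,0,0,0,0,0.9]]'; python3 lid.py
```

```text
t: 19.18
eef_pos: [511.5, 85.6, 164.7]
tcp_rot: [3.141, 0.0, 1.315]
ft_force: [0.3, 4.7, -2.4]
opening: 0.095
grip_force: 30.0
th 0.547 r 153.5 (153.7) y 42.9 F [-0.9  4.6 -2.4] [ 0.62 -0.15  0.06]
```

```bash
python3 -m inch '[[0,0,0,0,-0.51,0.47,0.9],[0,0,0,0,-0.49,0.49,0.9],[0,0,0,0,-0.46,0.52,0.9],[0,0,0,0,-0.44,0.53,0.9],[0,0,0,0,-0.42,0.55,0.9],[0,0,0,0,-0.38,0.57,0.9],[0,0,0,0,-0.37,0.59,0.9],[0,0,0,0,-0.23,0.40,0.9],[0,0,0,0,-0.22,0.41,0.9],[0,0,0,0,-0.20,0.42,0.9],[0,0,0,0,-0.19,0.42,0.9],[0,0,0,0,-0.12,0.28,0.9],[0,0,0,0,-0.12,0.28,0.9],[0,0,0,0,-0.05,0.14,0.9],[0,0,0,0,0,0,0.9]]'; python3 lid.py
```

```text
t: 21.05
eef_pos: [471.6, 96.1, 104.3]
tcp_rot: [3.14, -0.0, 1.315]
ft_force: [-0.8, 2.7, -1.9]
opening: 0.094
grip_force: 30.0
th 0.065 r 153.3 (153.7) y 43.0 F [-1.4  2.4 -1.9] [ 0.36 -0.14  0.03]
```

```bash
python3 -m inch '[[0,0,0,0,-0.06,0.15,0.9],[0,0,0,0,-0.05,0.15,0.9],[0,0,0,0,-0.05,0.15,0.9],[0,0,0,0,-0.05,0.15,0.9],[0,0,0,0,-0.04,0.15,0.9],[0,0,0,0,-0.03,0.12,0.9],[0,0,0,0,0,0,0.9]]'; python3 lid.py
```

```text
t: 21.92
eef_pos: [468.7, 96.8, 95.6]
tcp_rot: [3.14, 0.0, 1.315]
ft_force: [-2.9, 3.7, -1.3]
opening: 0.093
grip_force: 30.0
th 0.005 r 153.3 (153.7) y 42.9 F [-3.7  2.8 -1.3] [0.51 0.29 0.04]
```

Nearly shut; small steps until contact shows in the force.

```bash
python3 -m inch '[[0,0,0,0,0,0.07,0.9],[0,0,0,0,0,0.07,0.9],[0,0,0,0,0,0,0.9]]'; python3 lid.py;  python3 -m inch '[[0,0,0,0,0,0.07,0.9],[0,0,0,0,0,0.07,0.9],[0,0,0,0,0,0,0.9]]'; python3 lid.py
```

```text
t: 22.3
eef_pos: [468.3, 96.9, 94.2]
tcp_rot: [3.141, 0.0, 1.315]
ft_force: [-4.9, 5.4, -0.1]
opening: 0.098
grip_force: 30.0
th -0.005 r 153.3 (153.7) y 42.9 F [-6.1  4.  -0.1] [0.71 0.62 0.06]
t: 22.68
eef_pos: [468.0, 96.9, 93.1]
tcp_rot: [3.142, 0.0, 1.315]
ft_force: [-8.0, 6.0, 7.2]
opening: 0.096
grip_force: 30.0
th -0.012 r 153.2 (153.7) y 42.9 F [-9.3  3.7  7.2] [ 0.83  1.23 -0.  ]
```

Contact at the stop (Fz +7 N). Releasing, rising, and measuring lid and knob.

```bash
python3 -m inch '[[0,0,0,0,0,-0.1,0.3],[0,0,0,0,0,0,0.37],[0,0,0,0,0,0,0.37],[0,0,0,0,0,-1,0.37],[0,0,0,0,0,-2,0.37],[0,0,0,0,0,-3,0.37],[0,0,0,0,0,-1.5,0.37],[0,0,0,0,0,0,0.37]]'; python3 - <<'E'
from meas import *
O=np.array([517.2,39.8]);u=np.array([np.cos(-.255),np.sin(-.255)]);v=np.array([-u[1],u[0]])
p=env.read_camera("scene");C=cloud(p).reshape(-1,3);q=C[:,:2]-O;a=q@u;b=q@v;z=C[:,2]
s=(a<75)&(a>-75)&(abs(b)<80)&(abs(z-74)<8)
A=np.c_[a[s],b[s],np.ones(s.sum())];print("plate",s.sum(),"slope",np.linalg.lstsq(A,z[s],rcond=None)[0].round(3))
k=(np.hypot(a+62,b+58)<40)&(z>88)&(z<116)
P=np.c_[a[k],b[k]];print("knob",k.sum(),P.mean(0).round(1),np.percentile(z[k],[5,50,95]).round(1))
k=(np.hypot(a+62,b+58)<40)&(z>102)&(z<116);P=np.c_[a[k],b[k]];print(k.sum(),P.mean(0).round(1),rect(P))
cv2.imwrite("pics/closed.png",cv2.resize(p["img"][190:350,220:430,::-1],None,fx=3,fy=3,interpolation=cv2.INTER_CUBIC))
E
```

```text
t: 23.68
eef_pos: [469.3, 96.8, 170.3]
tcp_rot: [3.137, -0.001, 1.315]
ft_force: [0.4, 0.5, 0.1]
opening: 0.316
grip_force: 0.0
plate 2187 slope [-4.0000e-03  4.0000e-03  7.4826e+01]
knob 243 [-59.3 -54.4] [ 89.6 101.9 111.8]
121 [-59.6 -55.5] (array([-61.3, -56.1]), array([16.5, 54.2]), 75.43)
```

View pics/closed.png

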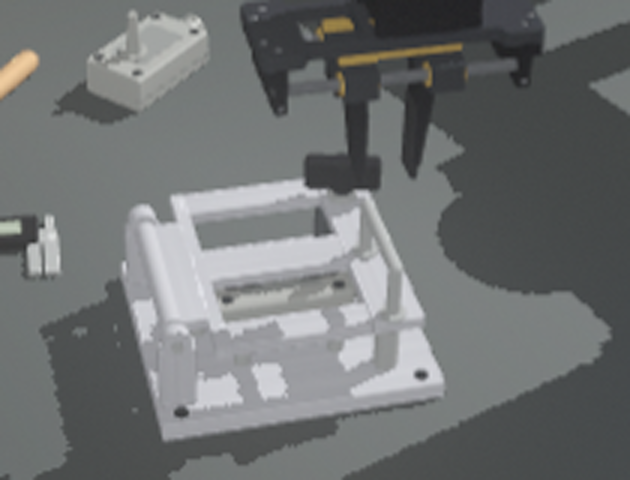

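Lid level at 74.8 mm, i.e. closed (the crop shows the cover through the lid windows). The wing, at (342,172), lies about 0.25 rad clockwise of the fixture x axis. Turning the tool to match it.

```bash
python3 -m inch '[[0,0,-0.13,0,0,0,0.37],[0,0,-0.17,0,0,0,0.37],[0,0,-0.17,0,0,0,0.37],[0,0,-0.17,0,0,0,0.37],[0,0,-0.17,0,0,0,0.37],[0,0,-0.17,0,0,0,0.37],[0,0,-0.17,0,0,0,0.37],[0,0,-0.168,0,0,0,0.37],[0,0,0,0,0,0,0.37]]';python3 go.py 442.6 -0.7 79 2.633
```

```text
t: 24.85
eef_pos: [468.6, 96.8, 168.3]
tcp_rot: [-3.142, 0.001, 2.632]
ft_force: [0.3, 0.0, 0.6]
opening: 0.313
grip_force: 0.0
turn [-0.     0.001 -0.001] shift before turn [-2.48 -9.77  8.93] after turn [-2.48 -9.78  8.93] F [0.3 0.  0.6] op 0.313 t 24.85
```

```bash
python3 -m inch '[[0,0,0,-0.4,-1.6,0,0.37],[0,0,0,-0.8,-3.2,0,0.37],[0,0,0,-0.8,-3.2,0,0.37],[0,0,0,-0.48,-1.78,0,0.37],[0,0,0,0,0,1,0.37],[0,0,0,0,0,2,0.37],[0,0,0,0,0,1,0.37],[0,0,0,0,0,0,0.37]]';python3 go.py 442.6 -0.7 79 2.633
```

```text
t: 25.85
eef_pos: [442.6, -0.4, 128.3]
tcp_rot: [-3.142, 0.0, 2.633]
ft_force: [-0.1, 0.4, 0.5]
opening: 0.317
grip_force: 0.0
turn [-0.  0. -0.] shift before turn [-0.01 -0.02  4.93] after turn [-0.01 -0.02  4.93] F [-0.1  0.4  0.5] op 0.317 t 25.85
```

```bash
python3 -m inch '[[0,0,0,0,0,1.2,0.37],[0,0,0,0,0,1.5,0.37],[0,0,0,0,0,1.2,0.37],[0,0,0,0,0,0.8,0.37],[0,0,0,0,0,0.2,0.37],[0,0,0,0,0,0,0.37],[0,0,0,0,0,0,0.9],[0,0,0,0,0,0,0.9],[0,0,0,0,0,0,0.9],[0,0,0,0,0,0,0.9]]';python3 go.py 442.6 -0.7 79 2.633
```

```text
t: 27.1
eef_pos: [442.6, -1.8, 80.2]
tcp_rot: [-3.141, 0.002, 2.634]
ft_force: [-4.1, -13.9, 5.6]
opening: 0.137
grip_force: 30.0
turn [-0.001  0.002  0.001] shift before turn [0.05 0.09 0.12] after turn [0.05 0.09 0.12] F [ -4.1 -13.9   5.6] op 0.137 t 27.1
```

Wing gripped (13 mm), with a small side load; easing it by 1 mm and turning clockwise.

```bash
python3 -m inch '[[0,0,0,-0.02,-0.12,0,0.9],[0,0,0.06,0,0,0,0.9],[0,0,0.12,0,0,0,0.9],[0,0,0.12,0,0,0,0.9],[0,0,0.12,0,0,0,0.9],[0,0,0.12,0,0,0,0.9],[0,0,0,0,0,0,0.9]]';python3 go.py 442.6 -0.7 79 1.316; python3 lid.py
```

```text
t: 27.98
eef_pos: [442.6, -2.0, 80.2]
tcp_rot: [3.14, 0.002, 2.094]
ft_force: [-2.9, -3.0, 6.8]
opening: 0.139
grip_force: 30.0
turn [0.002 0.001 0.778] shift before turn [0.11 0.06 0.12] after turn [ 0.12 -0.03  0.12] F [-2.9 -3.   6.8] op 0.139 t 27.975
th -0.094 r 149.7 (153.7) y -59.2 F [-2.  -3.6  6.8] [-0.66  0.52 -0.04]
```

```bash
python3 -m inch '[[0,0,0.12,0,0,0,0.9],[0,0,0.12,0,0,0,0.9],[0,0,0.12,0,0,0,0.9],[0,0,0.12,0,0,0,0.9],[0,0,0.12,0,0,0,0.9],[0,0,0.1,0,0,0,0.9],[0,0,0,0,0,0,0.9]]';python3 go.py 442.6 -0.7 79 1.316; python3 lid.py
```

```text
t: 28.85
eef_pos: [442.6, -2.0, 80.2]
tcp_rot: [3.14, 0.0, 1.395]
ft_force: [-2.7, -3.1, 6.0]
opening: 0.131
grip_force: 30.0
turn [0.002 0.    0.079] shift before turn [ 0.13 -0.02  0.12] after turn [ 0.13 -0.03  0.12] F [-2.7 -3.1  6. ] op 0.131 t 28.85
th -0.094 r 149.8 (153.7) y -59.3 F [-1.8 -3.7  6. ] [-0.72  0.58 -0.03]
```

```bash
python3 -m inch '[[0,0,0.04,0,0,0,0.9],[0,0,0.04,0,0,0,0.9],[0,0,0.03,0,0,0,0.9],[0,0,0,0,0,0,0.9]]'; python3 lid.py;python3 -m inch '[[0,0,0.03,0,0,0,0.9],[0,0,0.03,0,0,0,0.9],[0,0,0,0,0,0,0.9]]'; python3 lid.py
```

```text
t: 29.35
eef_pos: [442.6, -2.0, 80.2]
tcp_rot: [3.139, 0.0, 1.288]
ft_force: [-3.5, -2.9, 5.8]
opening: 0.135
grip_force: 30.4
th -0.094 r 149.8 (153.7) y -59.3 F [-2.6 -3.7  5.8] [-0.73  0.54  0.66]
t: 29.72
eef_pos: [442.6, -1.8, 80.2]
tcp_rot: [3.139, 0.0, 1.228]
ft_force: [-1.4, 0.4, 6.5]
opening: 0.143
grip_force: 31.9
th -0.094 r 149.8 (153.7) y -59.0 F [-1.5 -0.   6.5] [-0.08  0.45  0.9 ]
```

The moment climbs to 0.9 N m: the stop is reached. Releasing and checking.

```bash
python3 -m inch '[[0,0,-0.04,0,0,0,0.3],[0,0,0,0,0,0,0.3],[0,0,0,0,0,0,0.3],[0,0,0,0,0,-1,0.3],[0,0,0,0,0,-3,0.3],[0,0,0,0,0,-5,0.3],[0,0,0,0,0,-6,0.3],[0,0,0,0,0,-5,0.3],[0,0,0,0,0,0,0.3]]'; python3 - <<'E'
from meas import *
O=np.array([517.2,39.8]);u=np.array([np.cos(-.255),np.sin(-.255)]);v=np.array([-u[1],u[0]])
p=env.read_camera("scene");C=cloud(p).reshape(-1,3);q=C[:,:2]-O;a=q@u;b=q@v;z=C[:,2]
s=(a<75)&(a>-75)&(abs(b)<80)&(abs(z-74)<8)
A=np.c_[a[s],b[s],np.ones(s.sum())];print("plate",s.sum(),np.linalg.lstsq(A,z[s],rcond=None)[0].round(3))
k=(np.hypot(a+62,b+58)<40)&(z>102)&(z<116);P=np.c_[a[k],b[k]];print(k.sum(),rect(P))
cv2.imwrite("pics/locked.png",p["img"][...,::-1])
E
```

```text
t: 30.85
eef_pos: [443.1, -1.9, 283.8]
tcp_rot: [3.132, -0.001, 1.263]
ft_force: [0.4, 1.0, -1.2]
opening: 0.349
grip_force: 0.0
plate 2152 [-3.0000e-03  4.0000e-03  7.4831e+01]
118 (array([-62.3, -55.1]), array([57.3, 18.1]), 81.89)
```

View pics/locked.png

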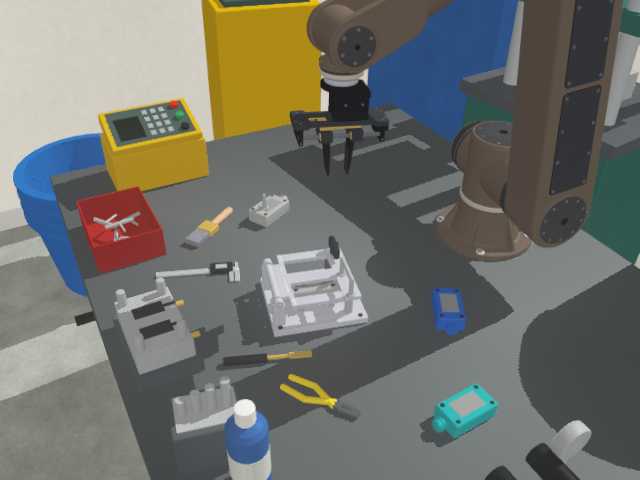

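The lid is closed, and the wing (335,245) now lies along y. One cross-check from the top camera before I hand in.

```bash
python3 -m inch '[[0,0,0,-4,-4,-1,0.3],[0,0,0,-5,-4,0,0.3],[0,0,0,-4,-3,0,0.3],[0,0,0,0,0,0,0.3]]'; python3 - <<'E'
from meas import *
O=np.array([517.2,39.8]);u=np.array([np.cos(-.255),np.sin(-.255)]);v=np.array([-u[1],u[0]])
for n in("top","scene"):
    p=env.read_camera(n);C=cloud(p).reshape(-1,3);q=C[:,:2]-O;a=q@u;b=q@v;z=C[:,2]
    for lo in(98,105):
        k=(np.hypot(a+62,b+58)<40)&(z>lo)&(z<116);P=np.c_[a[k],b[k]]
        if k.sum()>9:
            w_,V=np.linalg.eigh(np.cov(P.T)); print(n,lo,k.sum(),rect(P),"pca",np.degrees(np.arctan2(V[1,1],V[0,1])).round(1)%180)
E
```

```text
t: 31.4
eef_pos: [297.0, -92.3, 289.0]
tcp_rot: [3.141, -0.0, 1.258]
ft_force: [0.8, 0.1, 0.6]
opening: 0.35
grip_force: 0.0
top 98 168 (array([-61.6, -58. ]), array([15.8, 55.2]), 3.58) pca 90.6
top 105 158 (array([-61.6, -58. ]), array([15.7, 55.2]), 4.24) pca 90.7
scene 98 134 (array([-62.3, -56.7]), array([57.9, 18.1]), 81.11) pca 90.2
scene 105 106 (array([-62.4, -58.2]), array([16.8, 57.1]), 4.74) pca 90.4
```

Wing at 90°, so it is locked at its stop. Handing in.

```bash
python3 -c "
from cell import env
print(env.job_done())"
```

```text
the job is handed in; nothing more can be done
None
```

The sprue-free cover is seated in the nest with its neck to the front, the lid was lowered under control until fully closed, the wing knob is locked at its stop, and the job was handed in at about 31 s (verdict not shown).

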